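# Refit the drip-tray grate and wedge it tight

### The arm

A 6-joint arm with a two-finger parallel gripper is mounted at the origin on the work surface. World frame = base frame: x ahead of the robot, y to its left, z up, the work surface at z = 0. Lengths are in m, angles in rad, forces in N, time in s.
With the tool pointing down it reaches from about 0.375 to 0.975 m from the base axis. Payload 3.8 kg.
Tool frame: the origin (TCP) lies on the mounting face of the last link; the fingertips stand 166 mm ahead of it and the grasp point (between the pads) lies 147 mm ahead of it; z points along the fingers, y is the direction in which the jaws open and shut (so a half turn about z gives the same grasp; the last joint's range is limited). The gripper opens to 88 mm and grips with 3 to 60 N. Pads are 18 mm wide; open, the fingers measure 123 mm over their backs; the gripper's body (75 mm by 187 mm) begins 45 mm behind the grasp point.
Start: joints at [-1.336, 0.264, 1.604, -0, 1.274, -0.037], TCP at [0.181, -0.65, 0.405] pointing down, gripper open.
Joint ranges: [-2.63, 2.63], [-0.94, 2.18], [0.31, 2.57], [-1.31, 4.45], [0, 2.66], [-2.55, 2.55]. Speed limits (rad/s): [2.57, 2.57, 3.14, 3.14, 3.14, 3.14].

### API

Orientations are given as a unit quaternion [x, y, z, w].
In Python, from bench import manip gives the robot as it stands.
- The arm moves only by the tool jog_arm, never from a script. Its argument "commands" is a list of rows, each an object of numbers: "tx", "ty", "tz": the shift along the tool's x, y, z in mm; "yaw": the turn about the tool's z in rad. A call has 1 to 10 rows; each row is the pose to reach, as a shift and turn from the pose commanded when the call began, along the tool's axes at that moment; what a row does not reach only later rows make up. A row lasts 1/8 s, in which the tool goes at most 62.5 mm and 10.7 degrees, less where a joint would pass 70% of its speed; a pose out of reach is approached as far as the arm can. A call with a gripper value outside its range is refused whole. "claw" is the closure, from 0 (fully open) to 1 (shut), set as the call begins (left out, the last holds). The fingers move at their own pace and stop on an object; "force" is the grip in N (left out, the last holds). Time passes only in rows, so rows that repeat a pose let the fingers close. It gives the time, the measured TCP pose, the force and the opening at its end, in the units of the state.
- manip.read_state(): the state, without advancing time (a new reading comes with each control period).
- manip.get_image(name): name is "scene" or "top" or "wrist"; returns a dict with "image" (400x640x3 uint8, blue, green, red), "depth" (400x640 float32, m along the optical axis (not along the pixel's ray), 0 where there is no reading), "fx", "fy", "cx", "cy" (pixels), "origin" and "rotation" of the camera in the world. Camera axes: x right, y down, z forward; pixel columns grow to the right and rows downward; lengths in m; the calibration is good to about 2 mm. A picture is of the moment at which its call begins.
- manip.job_done(): hands the job in, once; it reports no verdict.
The state is a dict: "time": time; "joints": joint angles; "qd": joint speeds; "joint_torque": joint torques, N m; "eef_pos": TCP position; "tcp_rot": TCP orientation; "force": force on the tool from outside, world axes, zero at the start; "ft_torque": the same for the moment, N m; "finger_gap": opening from 0.0 (shut) to 1.0 (fully open).
Only numpy, scipy, OpenCV 4.12 (cv2) and the standard library are available. Lean on these libraries where they do the work, as an engineer would, in place of code of your own. Each camera call takes 0.05 s, during which the arm holds its last target. There are 200 camera calls.

### The job

Take the metal grate by its wooden grip from the sloping drainer and refit it in the drip tray: with the grate tilted, hook its low edge under the tray's lip, then lower the other edge until the grate lies flat; do not let it drop. Then stand the wooden wedge in the slot between the grate's free edge and the tray's slanting end wall and drive it along, thin end first, until the grate is pushed fully home under the lip and everything is tight. Leave the tumbler, jar and half orange where they are.

Things in the scene. Friction and masses are not known exactly. Their poses are not given: they have to be found in the camera images.
- grate: Aluminium grate with dark slots, 150 (x) x 130 (y) x 6 mm, 0.4 kg, loose. Origin: centre of its underside; z is its upward normal. It starts on the drainer, sloping 25 degrees, its -x edge low, against a low stop. The -x edge is the one to hook.
- grate_grip (a point): Middle of the grate's wooden grip, 24 mm above the underside; same axes as the grate. The grip is an upright bar across the middle of the grate, 14 mm thick in x, 70 mm long in y, from 6 to 42 mm above the underside. Pinch it across its thickness (grate's x), the tool along the grate's normal.
- grate_edge (a point): Middle of the grate's lower -x edge (the edge to hook), at (-75, 0, 0) mm in the grate's frame; same axes as the grate.
- rack: Fixed grey plastic drainer on which the grate starts: two rails sloping 25 degrees, rising towards its +x (towards the robot), about 170 x 110 mm, 90 mm high. Origin: on the table under its middle.
- tray_seat (a point): Where the hooked edge belongs in the fixed steel drip tray: on the ledge, at the foot of the wall under the lip, mid width, 20 mm above the table. Axes: x level, from that wall to the end wall, y along the lip, z up. Grate and wedge lie on the ledge, z = 0, x 0 to 185, y -79 to 79 mm, round a sunk pan. Side walls: inner faces at y = +-69, x 0 to 135, 12 mm high. Grate home: edge at x = 0.
- tray_lip (a point): Middle of the free edge of the lip's underside, at (22, 0, 18) mm in the tray_seat frame, same axes. The lip is on the tray's side farthest from the robot (x of the tray points roughly back at the robot): it overhangs the ledge by 22 mm all along y, underside 18 mm and top 24 mm above the ledge.
- tray_end (a point): Foot of the inner face of the tray's slanting end wall, at (165, 0, 0) mm in the tray_seat frame, same axes. The wall is 10 mm thick, 20 mm high; inner face at x = 165 - 0.125 y mm (tray_seat), y -79 to 79. With the grate home (free edge at x = 150) this leaves a tapering slot, 15 mm wide at y = 0, wider towards -y, open at both ends.
- wedge: Loose wooden wedge standing on the table, 80 mm long (y), 50 mm high, 50 g; origin: centre of its underside. Tapers 1 in 8 in plan: one face straight at x = -7.5 mm, the other at x = 7.5 - 0.125 y, so 10 mm thick at the +y end, 20 mm at -y. Starts within 35 degrees of the tray's heading.
- wedge_home (a point): Where the wedge's origin is when tight with the grate home, at (157.5, 0, 0) mm in the tray_seat frame, same axes; the wedge's axes are then parallel to these. Enter the slot on its wide -y side (65 mm back leaves 8 mm of room in all) and drive along the end wall towards +y; 10 to 15 N is plenty.
- tumbler: Bystander: steel tumbler, 72 mm wide, 110 mm high; origin at the centre of its base.
- jar: Bystander: amber jar with steel lid, 72 mm wide, 100 mm high; origin at the centre of its base.
- half_orange: Bystander: half an orange, cut side down, 72 mm wide, 35 mm high; origin at the centre of its base.

How it is judged:
By the outcome, as a careful person would: the job done as asked, in the order asked, and still so for the second after the job is handed in, with the robot touching nothing.
It also fails if it takes over 58 s, if anything falls off the work surface, if the arm or the gripper's body presses on something with over 40 N, if the wrist force passes 120 N, or if a joint passes its speed limit or range.

## Working session

There is one attempt and no reset: what is moved stays moved. The work goes in short steps, Python scripts to look and compute and a tool call to move; the robot and the scene stay as the last step left them, time stands still between calls to the robot, and variables do not carry over. Pictures are saved under pics/ and viewed, about 8 in all and at most 12, crops included, and the job is handed in when it is done.

Besides the shell and the picture viewer there is one more tool, called after "Call:" by a JSON object that holds its "fn" and its "kwargs", one argument or row to a line. jog_arm: Moves the arm, as the interface text tells. Its arguments: {"type":"object","properties":{"commands":{"type":"array","items":{"type":"object","properties":{"tx":{"type":"number"},"ty":{"type":"number"},"tz":{"type":"number"},"yaw":{"type":"number"}}}},"claw":{"type":"number"},"force":{"type":"number"}},"required":["commands"]}

```bash
ls; mkdir -p pics
python3 - <<'E'
from bench import manip
import cv2,numpy as np,pickle
d={n:manip.get_image(n) for n in("scene","top")}
pickle.dump(d,open('d0.pkl','wb'))
for n in d:
    cv2.imwrite(f'pics/{n}0.png',d[n]['image']); print(n,d[n]['fx'],d[n]['cx'],d[n]['cy'],np.round(d[n]['origin'],3),np.round(d[n]['rotation'],3).tolist())
s=manip.read_state();print(s)
E
```

```text
pics
scene 434.3547343168592 322.41476917296745 202.43493064780392 [1.036 0.399 0.512] [0.378, 0.807, -0.409, -0.196]
top 484.63271708538275 320.6088124278214 202.8102526535744 [0.519 0.013 0.987] [-0.702, 0.711, -0.021, 0.031]
{'time': 0.1, 'joints': array([-1.33587554e+00,  2.64665619e-01,  1.60520931e+00,  9.34752728e-06,
        1.27371286e+00, -3.69036359e-02]), 'qd': array([ 0.00166871, -0.0004099 , -0.00356375, -0.00064399, -0.00032521,
       -0.00099754]), 'joint_torque': array([-6.03559511e-04, -5.03618896e+01, -3.58069360e+01,  7.30739557e-02,
        2.32833676e-02, -6.50616585e-05]), 'eef_pos': array([ 0.18115713, -0.64992191,  0.40353559]), 'tcp_rot': array([ 9.90777837e-01,  1.35492741e-01, -9.41602849e-05, -9.93119763e-04]), 'force': array([ 0.39632395,  0.25403204, -0.29581287]), 'ft_torque': array([0.02313549, 0.03223158, 0.00736176]), 'finger_gap': 1.0002528658175538}
```

View pics/top0.png

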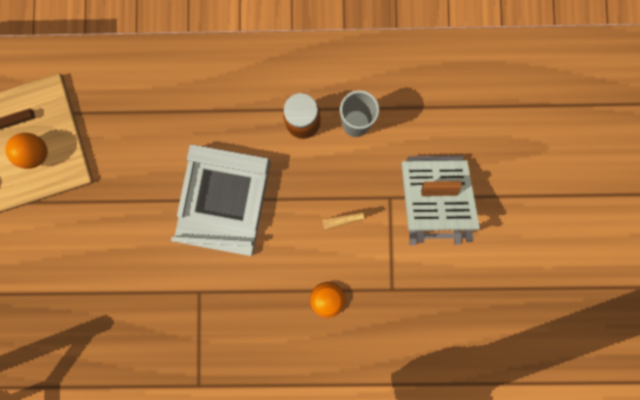

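View pics/scene0.png

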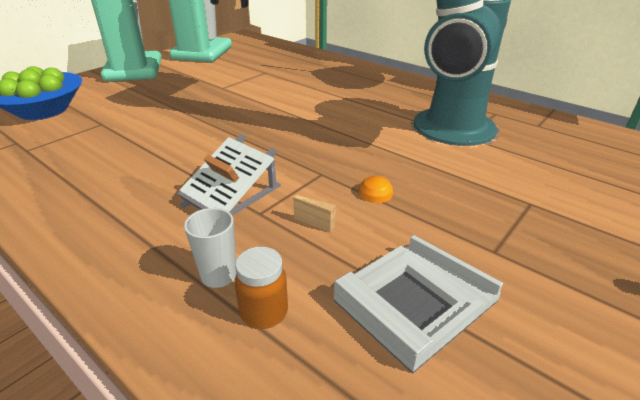

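The top view shows the tray (lip at row ~155, end wall at row ~245, columns 172–270), the wedge at (343,220), the grate with its grip at (440,187), the jar at (301,115), the tumbler at (358,112) and the orange at (326,300). The scene view agrees.

```bash
cat > h.py <<'E'
import numpy as np,cv2,pickle
from scipy.spatial.transform import Rotation as R
def rot(d):
    r=np.array(d['rotation']); return R.from_quat(r).as_matrix() if r.size==4 else r
def rays(d,uv):
    uv=np.atleast_2d(uv).astype(float)
    return np.c_[(uv[:,0]-d['cx'])/d['fx'],(uv[:,1]-d['cy'])/d['fy'],np.ones(len(uv))]@rot(d).T
def onz(d,uv,z):
    r=rays(d,uv);return np.array(d['origin'])+r*((z-d['origin'][2])/r[:,2])[:,None]
def cloud(d):
    v,u=np.mgrid[:400,:640]
    P=np.array(d['origin'])+rays(d,np.c_[u.ravel(),v.ravel()])*d['depth'].reshape(-1,1)
    return P.reshape(400,640,3)
def rect(P):
    (c,s,a)=cv2.minAreaRect((P[:,:2]*1000).astype(np.float32)); return np.round(c,1),np.round(s,1),round(a,2)
E
python3 - <<'E'
from h import *
d=pickle.load(open('d0.pkl','rb'))
for n in d:
    D=d[n];P=cloud(D);z=P[...,2]*1000;print(n)
    hsv=cv2.cvtColor(D['image'],cv2.COLOR_BGR2HSV);ok=D['depth']>0
    X,Y=P[...,0],P[...,1]
    tray=ok&(X>.36)&(X<.68)&(Y>.08)&(Y<.36)
    print(' table z',np.median(z[ok&(abs(z)<15)]))
    print(' hist',np.histogram(z[tray],bins=np.arange(10,52,2)))
    for a,b in((42,47),(37.5,41.5)):
        m=(tray&(z>a)&(z<b)).astype(np.uint8)
        k,l,st,c=cv2.connectedComponentsWithStats(m)
        for i in range(1,k):
            if st[i,4]>60: q=P[l==i];print('  tray',a,b,st[i,4],rect(q),q.mean(0).round(4))
    g=ok&(X>.38)&(X<.72)&(Y>-.38)&(Y<-.1)&(z>12)
    wood=(hsv[...,1]>110)
    grip=g&wood&(z>50)
    q=P[grip];print('  grip',len(q),rect(q),q.mean(0).round(4),q[:,2].min(),q[:,2].max())
    q=P[g&~wood&(z>20)]
    A=np.c_[q[:,:2],np.ones(len(q))];w=np.ones(len(q),bool)
    for _ in range(8):
        p=np.linalg.lstsq(A[w],q[w,2],rcond=None)[0];w=abs(A@p-q[:,2])<.004
    print('  grate plane',p.round(4),w.sum(),np.degrees(np.arctan(np.hypot(*p[:2]))),'uphill az',np.degrees(np.arctan2(p[1],p[0])),rect(q[w]),q[w].mean(0).round(4))
    wd=ok&(X>.38)&(X<.58)&(Y>-.1)&(Y<.06)&(z>15)&(z<60)&(hsv[...,0]<40)
    k,l,st,c=cv2.connectedComponentsWithStats(wd.astype(np.uint8))
    for i in range(1,k):
        if st[i,4]>40: q=P[l==i];print('  wedge',rect(q),q.mean(0).round(4),q[:,2].max(), 'top',rect(q[q[:,2]>.04]))
E
```

```text
scene
 table z -0.007517003996482252
 hist (array([ 130,  145,  123,  174, 1578, 1524,  207,  174,  171,  187,  505,
        526,  102,  118,  297,  203,  489,  603,   10,    0]), array([10, 12, 14, 16, 18, 20, 22, 24, 26, 28, 30, 32, 34, 36, 38, 40, 42,
       44, 46, 48, 50]))
  tray 42 47 1101 (array([672.8, 210.6]), array([158.3,  31.3]), 82.66) [0.6693 0.1933 0.0441]
  tray 37.5 41.5 511 (array([516.9, 241.8]), array([156.7,  12.3]), 85.97) [0.5179 0.2469 0.0396]
  grip 375 (array([ 603.9, -207.6]), array([86.2, 40.3]), 87.88) [ 0.6159 -0.193   0.0817] 0.058875757999297784 0.09360304388610913
  grate plane [-0.4642 -0.0014  0.3366] 3242 24.900438628770384 uphill az -179.82213656936818 (array([ 605.5, -201.6]), array([134.1, 147.3]), 89.22) [ 0.6035 -0.1961  0.0568]
  wedge (array([405.7,  18.6]), array([50. , 64.7]), 14.13) [0.4088 0.0221 0.0262] 0.03603405026800338 top (array([0., 0.]), array([0., 0.]), 0.0)
  wedge (array([556.2, -16.3]), array([23.1, 81.5]), 16.13) [ 0.5575 -0.0115  0.0371] 0.05211993522115399 top (array([552.1, -17.1]), array([21.9, 80.7]), 8.36)
top
 table 
[... 473 characters left out ...]
3 (array([513.1, 190.6]), array([51.3,  9.8]), 86.16) [0.5125 0.189  0.0391]
  grip 550 (array([ 566.3, -202. ]), array([112.9, 102. ]), 0.49) [ 0.6065 -0.1994  0.0818] 0.050436053952969684 0.0941872453642899
  grate plane [-4.619e-01  1.000e-04  3.349e-01] 4170 24.79084446013814 uphill az 179.99010869386953 (array([ 596.9, -200.8]), array([166.8, 131.3]), 0.27) [ 0.599  -0.1996  0.0583]
  wedge (array([556.6, -15.2]), array([19.7, 79.3]), 15.64) [ 0.5532 -0.0119  0.0484] 0.054623824423652656 top (array([556.6, -15.2]), array([19.7, 79.3]), 15.66)
  wedge (array([405. ,  16.4]), array([49.8, 63.5]), 0.05) [0.4028 0.0161 0.027 ] 0.037152092776148726 top (array([0., 0.]), array([0., 0.]), 0.0)
```

Run:
```python
from h import *
d=pickle.load(open('d0.pkl','rb'))
def edge(Q,ax,lo,hi,side):  # boundary pts per bin along ax, fit line other=a+b*t
    o=1-ax;ts=np.arange(lo,hi,4.);pts=[]
    for t in ts:
        s=Q[abs(Q[:,ax]-t)<3]
        if len(s)>2: pts.append((t,s[:,o].max() if side>0 else s[:,o].min()))
    pts=np.array(pts);w=np.ones(len(pts),bool)
    for _ in range(4):
        b,a=np.polyfit(pts[w,0],pts[w,1],1);e=pts[:,1]-a-b*pts[:,0];w=abs(e)<2*e[w].std()+.3
    return round(a+b*(lo+hi)/2,1),round(np.degrees(np.arctan(b)),2),round(e[w].std(),2)
for n in d:
    D=d[n];P=cloud(D)*1000;z=P[...,2];X,Y=P[...,0],P[...,1];ok=D['depth']>0
    tray=ok&(X>420)&(X<720)&(Y>90)&(Y<340)
    print(n)
    L=P[tray&(z>38)&(z<49)&(X>630)]
    print(' lip near/far edge at Y=210',edge(L,1,150,270,-1),edge(L,1,150,270,1))
    print(' lip Y ends at X=672',L[abs(L[:,0]-672)<5][:,1].min(),L[abs(L[:,0]-672)<5][:,1].max())
    W=P[tray&(z>35)&(z<44)&(X<560)]
    print(' wall outer/inner at Y=240',edge(W,1,190,290,-1),edge(W,1,190,290,1),len(W), W[:,1].min(),W[:,1].max())
    c=W[:,:2].mean(0);v=np.linalg.svd(W[:,:2]-c)[2][0] if 0 else np.linalg.eigh(np.cov(W[:,:2].T))[1][:,1];print('  wall pca',c,np.degrees(np.arctan2(v[1],v[0])))
    S=P[tray&(z>28)&(z<36)&(X>540)&(X<635)]
    for nm,sel in(('left',S[S[:,1]>230]),('right',S[S[:,1]<200])):
        if len(sel)>40:
            print(' side',nm,len(sel),edge(sel,0,560,620,-1),edge(sel,0,560,620,1))
    # grip
    pl=[-.463,0,335.8]; g=ok&(X>450)&(X<720)&(Y>-300)&(Y<-100)
    h=(z-(pl[0]*X+pl[2]))*np.cos(np.radians(25))
    q=P[g&(h>31)&(h<42)];print(' griptop',len(q),rect(q/1000),q.mean(0).round(1),np.percentile(q[:,1],[0,1,99,100]).round(1))
    q=P[g&(abs(h)<4)]
    print(' grate ends Y @X600',edge(q,0,560,640,-1),edge(q,0,560,640,1),' X low edge',edge(q,1,-240,-160,1), 'hi',edge(q,1,-240,-160,-1))
    for nm,a in(('wedge',(530,590,-70,40)),('orange',(340,470,-40,60)),('jar',(700,800,0,90)),('tumbler',(700,800,-110,-10))):
        q=P[ok&(X>a[0])&(X<a[1])&(Y>a[2])&(Y<a[3])&(z>(42 if nm=='wedge' else 12))];print(' ',nm,rect(q/1000),q.mean(0).round(0))
cv2.imwrite('pics/crop1.png',np.hstack([cv2.resize(d['top']['image'][135:265,160:290],(400,400),interpolation=2),cv2.resize(d['top']['image'][130:260,290:420+0],(400,400),interpolation=2)]))
```

```text
scene
 lip near/far edge at Y=210 (np.float64(661.3), np.float64(11.27), np.float64(0.51)) (np.float64(694.3), np.float64(11.39), np.float64(0.24))
 lip Y ends at X=672 131.20146071743565 286.79209982535826
 wall outer/inner at Y=240 (np.float64(511.7), np.float64(4.13), np.float64(0.83)) (np.float64(522.3), np.float64(3.95), np.float64(0.55)) 641 163.2525464961214 320.2617954839216
  wall pca [518.52574611 246.82509059] 85.93866463215271
 side left 330 (np.float64(297.1), np.float64(-11.28), np.float64(0.36)) (np.float64(307.6), np.float64(-11.12), np.float64(0.22))
 side right 349 (np.float64(146.4), np.float64(-11.05), np.float64(0.53)) (np.float64(157.3), np.float64(-11.48), np.float64(0.48))
 griptop 213 (array([ 617.1, -201.5]), array([13.9, 71.6]), 1.67) [ 618.1 -198.5   89.2] [-237.4 -235.1 -165.8 -165.7]
 grate ends Y @X600 (np.float64(-266.3), np.float64(-0.36), np.float64(1.36)) (np.float64(-135.4), np.float64(0.17), np.float64(0.45))  X low edge (np.float64(702.7), np.float64(-39.1), np.float64(13.74)) hi (np.float64(534.6), np.float64(-0.09), np.float64(0.82))
  wedge (a
[... 986 characters left out ...]
at64(0.56))
 griptop 271 (array([ 615.8, -200.4]), array([70.2, 13.7]), 89.21) [ 616.3 -199.3   89.3] [-235.5 -234.3 -165.6 -165.2]
 grate ends Y @X600 (np.float64(-265.4), np.float64(-0.01), np.float64(0.61)) (np.float64(-135.6), np.float64(0.39), np.float64(0.3))  X low edge (np.float64(719.5), np.float64(0.76), np.float64(0.16)) hi (np.float64(533.6), np.float64(-0.05), np.float64(0.74))
  wedge (array([556.6, -15.2]), array([19.7, 79.3]), 15.67) [553. -12.  49.]
  orange (array([397.4,  16.3]), array([67.5, 64.9]), 89.7) [399.  16.  26.]
  jar (array([756.8,  58.5]), array([67.1, 62.9]), 0.26) [751.  59.  86.]
  tumbler (array([755.2, -46.7]), array([70.3, 70.9]), 63.44) [761. -48.  75.]
```

View pics/crop1.png

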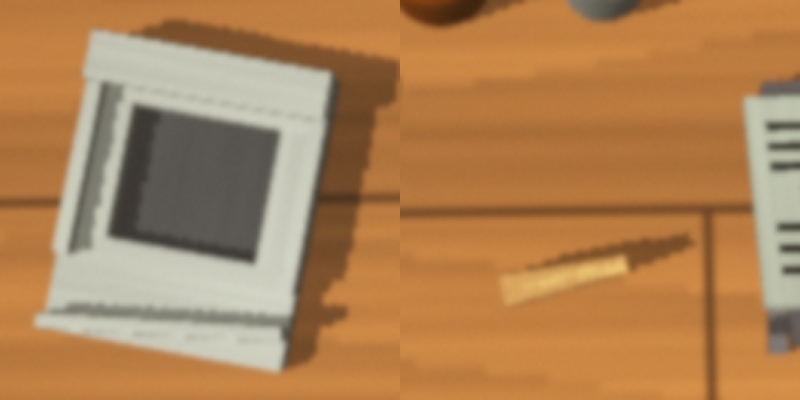

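Tray from the edge lines: heading 168.8°, seat at about (683.4, 208.8, 20) mm. The end-wall edge fits this within 1 mm. The crop shows the tray's slanting end wall at the bottom and the wedge with its thin end to the right. The grip centre is about (609, -200.4, 73.5).

The tool can't tilt, so I'll pinch the grip by its flat ends (70 mm, jaws along y). This keeps the 25° tilt and lets the grate pivot when it is lowered.

Call:
{"fn": "jog_arm", "kwargs": {
  "commands": [
    {"tx": 60,"ty": -35,"tz": 8,"yaw": 0.03},
    {"tx": 120,"ty": -70,"tz": 16,"yaw": 0.06},
    {"tx": 535,"ty": -318,"tz": 74,"yaw": 0.272},
    {"tx": 535,"ty": -318,"tz": 74,"yaw": 0.272},
    {"tx": 535,"ty": -318,"tz": 74,"yaw": 0.272},
    {"tx": 535,"ty": -318,"tz": 74,"yaw": 0.272},
    {"tx": 535,"ty": -318,"tz": 74,"yaw": 0.272},
    {"tx": 535,"ty": -318,"tz": 74,"yaw": 0.272},
    {"tx": 535,"ty": -318,"tz": 74,"yaw": 0.272},
    {"tx": 535,"ty": -318,"tz": 74,"yaw": 0.272}
  ],
  "claw": 0
}}

```text
time: 1.35
eef_pos: [0.6098, -0.201, 0.3305]
tcp_rot: [1.0, -0.0, -0.0, -0.0]
force: [0.3, -0.6, 0.3]
finger_gap: 0.997
```

```bash
cat > go.py <<'E'
# go.py X Y Z(grasp pt, mm) heading(deg of tool x axis): prints the shift in tool axes from the present pose
from h import *; import sys
from bench import manip
s=manip.read_state();M=R.from_quat(s['tcp_rot']).as_matrix();p=s['eef_pos']*1000+147*M[:,2]
hd=np.degrees(np.arctan2(M[1,0],M[0,0]))
print('t',round(s['time'],2),'grasp',p.round(1),'head',hd.round(2),'tilt',M[2,2].round(5),'F',s['force'].round(2),'gap mm',round(s['finger_gap']*88,1))
if len(sys.argv)>4:
    a=list(map(float,sys.argv[1:5])); print('shift',(M.T@(np.array(a[:3])-p)).round(1),'yaw',round(-np.radians((a[3]-hd+180)%360-180),4))
E
python3 go.py 611 -200.4 81 0
```

```text
t 1.35 grasp [ 609.7 -201.   183.5] head -0.0 tilt -1.0 F [ 0.31 -0.58  0.31] gap mm 87.7
shift [  1.3  -0.6 102.5] yaw -0.0
```

Call:
{"fn": "jog_arm", "kwargs": {
  "commands": [
    {"tx": 1.3,"ty": -0.6,"tz": 50},
    {"tx": 1.3,"ty": -0.6,"tz": 85},
    {"tx": 1.3,"ty": -0.6,"tz": 97},
    {"tx": 1.3,"ty": -0.6,"tz": 102},
    {"tx": 1.3,"ty": -0.6,"tz": 102},
    {"tx": 1.3,"ty": -0.6,"tz": 102}
  ]
}}

```text
invalid input
```

Call:
{"fn": "jog_arm", "kwargs": {
  "commands": [
    {"tz": 0},
    {"tz": 0},
    {"tz": 0},
    {"tz": 0},
    {"tz": 0},
    {"tz": 0}
  ],
  "claw": 1,
  "force": 45
}}

```text
invalid input
```

```bash
python3 go.py 611 -200.4 81 0
```

```text
t 1.35 grasp [ 609.7 -201.   183.5] head -0.0 tilt -1.0 F [ 0.31 -0.58  0.31] gap mm 87.7
shift [  1.3  -0.6 102.5] yaw -0.0
```

Call:
{"fn": "jog_arm", "kwargs": {
  "commands": [
    {"tx": 1,"ty": -0.6,"tz": 50,"yaw": 0},
    {"tx": 1,"ty": -0.6,"tz": 85,"yaw": 0},
    {"tx": 1,"ty": -0.6,"tz": 97,"yaw": 0},
    {"tx": 1,"ty": -0.6,"tz": 102,"yaw": 0},
    {"tx": 1,"ty": -0.6,"tz": 102,"yaw": 0},
    {"tx": 1,"ty": -0.6,"tz": 102,"yaw": 0}
  ]
}}

```text
time: 2.1
eef_pos: [0.6105, -0.2027, 0.231]
tcp_rot: [1.0, -0.0, 0.001, 0.001]
force: [-0.6, -0.4, -0.2]
finger_gap: 1.0
```

```bash
python3 go.py 611 -200.4 81 0
```

```text
t 2.1 grasp [ 611.  -202.9   84. ] head -0.04 tilt -1.0 F [-0.57 -0.44 -0.24] gap mm 88.0
shift [ 0.  -2.5  3. ] yaw -0.0006
```

Call:
{"fn": "jog_arm", "kwargs": {
  "commands": [
    {"tx": 0,"ty": -2,"tz": 2,"yaw": 0},
    {"tx": 0,"ty": -2,"tz": 2,"yaw": 0}
  ]
}}

```text
time: 2.35
eef_pos: [0.6099, -0.2001, 0.2276]
tcp_rot: [1.0, -0.0, 0.0, 0.0]
force: [0.1, 0.0, 0.4]
finger_gap: 1.001
```

```bash
python3 go.py 611 -200.4 81 0
```

```text
t 2.35 grasp [ 610.  -200.1   80.6] head -0.01 tilt -1.0 F [0.15 0.03 0.41] gap mm 88.1
shift [ 1.   0.3 -0.4] yaw -0.0002
```

Call:
{"fn": "jog_arm", "kwargs": {
  "commands": [
    {"tx": 1,"ty": 0,"tz": 0,"yaw": 0},
    {"tx": 1,"ty": 0,"tz": 0,"yaw": 0},
    {"tx": 1,"ty": 0,"tz": 0,"yaw": 0},
    {"tx": 1,"ty": 0,"tz": 0,"yaw": 0},
    {"tx": 1,"ty": 0,"tz": 0,"yaw": 0}
  ],
  "claw": 1,
  "force": 45
}}

```text
time: 2.98
eef_pos: [0.611, -0.2003, 0.2272]
tcp_rot: [1.0, -0.0, 0.0, 0.0]
force: [1.6, -2.0, 0.2]
finger_gap: 0.792
```

```bash
python3 go.py
```

```text
t 2.98 grasp [ 611.1 -200.3   80.2] head -0.01 tilt -1.0 F [ 1.63 -1.97  0.23] gap mm 69.7
```

Call:
{"fn": "jog_arm", "kwargs": {
  "commands": [
    {"tx": 0,"ty": 0,"tz": -4,"yaw": 0},
    {"tx": 0,"ty": 0,"tz": -12,"yaw": 0},
    {"tx": 0,"ty": 0,"tz": -25,"yaw": 0},
    {"tx": 0,"ty": 0,"tz": -45,"yaw": 0},
    {"tx": 0,"ty": 0,"tz": -65,"yaw": 0},
    {"tx": 0,"ty": 0,"tz": -85,"yaw": 0},
    {"tx": 0,"ty": 0,"tz": -95,"yaw": 0},
    {"tx": 0,"ty": 0,"tz": -100,"yaw": 0},
    {"tx": 0,"ty": 0,"tz": -100,"yaw": 0}
  ]
}}

```text
time: 4.1
eef_pos: [0.6108, -0.2001, 0.3271]
tcp_rot: [1.0, -0.0, -0.0, -0.0]
force: [-0.6, -0.1, -5.0]
finger_gap: 0.789
```

```bash
cat > tilt.py <<'E'
from h import *; from bench import manip
s=manip.read_state();M=R.from_quat(s['tcp_rot']).as_matrix();p=s['eef_pos']*1000+147*M[:,2]
for n in('scene','top'):
    D=manip.get_image(n);P=cloud(D)*1000-p
    hsv=cv2.cvtColor(D['image'],cv2.COLOR_BGR2HSV)
    l=P@M  # tool axes: x, y, z(down)
    m=(D['depth']>0)&(abs(l[...,0])<85)&(abs(l[...,1])<75)&(l[...,2]>-35)&(l[...,2]<75)&(hsv[...,1]<70)&((abs(l[...,1])>62-0)|(abs(l[...,0])>25))
    q=l[m];A=np.c_[q[:,:2],np.ones(len(q))];w=abs(q[:,2]-np.median(q[:,2]))<45
    for _ in range(10):
        f=np.linalg.lstsq(A[w],q[w,2],rcond=None)[0];w=abs(A@f-q[:,2])<.003*1000
    g=q[w];print(n,w.sum(),'slope along tool x %.1f deg, y %.1f deg, top-plane depth below grasp %.1f'%(*np.degrees(np.arctan(f[:2])),f[2]),'x',np.percentile(g[:,0],[.5,99.5]).round(1),'y',np.percentile(g[:,1],[.5,99.5]).round(1))
    import time;cv2.imwrite(f'pics/{n}_{int(s["time"]*100)}.png',D['image'])
E
python3 go.py; python3 tilt.py; ls pics
```

```text
t 4.1 grasp [ 610.7 -200.1  180.1] head -0.01 tilt -1.0 F [-0.56 -0.14 -4.96] gap mm 69.4
scene 1895 slope along tool x 24.9 deg, y -0.1 deg, top-plane depth below grasp 27.0 x [-76.1  59.5] y [-66.   64.4]
top 1706 slope along tool x 24.8 deg, y -0.1 deg, top-plane depth below grasp 28.3 x [-77.4  57.8] y [-66.1  63.2]
crop1.png
scene0.png
scene_409.png
top0.png
top_409.png
```

Grip is sound, and the grate keeps its 24.9° tilt after lifting. Carrying it over to the tray.

Call:
{"fn": "jog_arm", "kwargs": {
  "commands": [
    {"tx": 0,"ty": -8,"tz": 0,"yaw": 0.005},
    {"tx": -1,"ty": -24,"tz": 0,"yaw": 0.01},
    {"tx": -2,"ty": -48,"tz": 0,"yaw": 0.02},
    {"tx": -4,"ty": -78,"tz": 0,"yaw": 0.04},
    {"tx": -5,"ty": -108,"tz": 0,"yaw": 0.05},
    {"tx": -7,"ty": -138,"tz": 0,"yaw": 0.065},
    {"tx": -8,"ty": -168,"tz": 0,"yaw": 0.08},
    {"tx": -10,"ty": -198,"tz": 0,"yaw": 0.09},
    {"tx": -11,"ty": -228,"tz": 0,"yaw": 0.1},
    {"tx": -13,"ty": -258,"tz": 0,"yaw": 0.115}
  ]
}}

```text
time: 5.45
eef_pos: [0.5973, 0.0599, 0.327]
tcp_rot: [0.998, -0.058, -0.0, -0.0]
force: [-0.0, 0.6, -4.7]
finger_gap: 0.791
```

```bash
python3 go.py 589.6 227.3 140 -11.2
```

```text
t 5.45 grasp [597.2  60.  180. ] head -6.6 tilt -1.0 F [-0.02  0.64 -4.74] gap mm 69.6
shift [ -26.8 -165.3   40.1] yaw 0.0803
```

Call:
{"fn": "jog_arm", "kwargs": {
  "commands": [
    {"tx": -4,"ty": -25,"tz": 0,"yaw": 0.012},
    {"tx": -9,"ty": -55,"tz": 0,"yaw": 0.025},
    {"tx": -14,"ty": -85,"tz": 0,"yaw": 0.04},
    {"tx": -19,"ty": -115,"tz": 2,"yaw": 0.055},
    {"tx": -23,"ty": -142,"tz": 8,"yaw": 0.07},
    {"tx": -26,"ty": -158,"tz": 18,"yaw": 0.08},
    {"tx": -27,"ty": -165,"tz": 30,"yaw": 0.08},
    {"tx": -27,"ty": -165,"tz": 38,"yaw": 0.08},
    {"tx": -27,"ty": -165,"tz": 40,"yaw": 0.08},
    {"tx": -27,"ty": -165,"tz": 40,"yaw": 0.08}
  ]
}}

```text
time: 6.7
eef_pos: [0.5902, 0.2241, 0.2869]
tcp_rot: [0.995, -0.098, -0.0, 0.0]
force: [0.6, -0.1, -3.6]
finger_gap: 0.787
```

```bash
cat >> go.py <<'E'
u=np.array([-np.cos(np.radians(11.2)),np.sin(np.radians(11.2))]);v=np.array([-u[1],u[0]]);r=p[:2]-[683.4,208.8]
print('grasp in tray: x %.1f y %.1f z %.1f'%(r@u,r@v,p[2]-20))
E
python3 go.py 589.6 227.3 140 -11.2; python3 tilt.py
```

```text
t 6.7 grasp [590.1 224.  139.9] head -11.24 tilt -1.0 F [ 0.57 -0.13 -3.6 ] gap mm 69.2
shift [-1.2 -3.1 -0.1] yaw -0.0007
grasp in tray: x 94.4 y 3.2 z 119.9
scene 3680 slope along tool x 24.8 deg, y 0.0 deg, top-plane depth below grasp 26.9 x [-69.1  59.7] y [-65.2  64.5]
top 1826 slope along tool x 24.8 deg, y 0.0 deg, top-plane depth below grasp 27.4 x [-76.8  59.8] y [-64.9  63.6]
```

Call:
{"fn": "jog_arm", "kwargs": {
  "commands": [
    {"tx": 1,"ty": -3,"tz": 15,"yaw": 0},
    {"tx": 2,"ty": -3,"tz": 32,"yaw": 0},
    {"tx": 2,"ty": -3,"tz": 45,"yaw": 0},
    {"tx": 2,"ty": -3,"tz": 52,"yaw": 0},
    {"tx": 2,"ty": -3,"tz": 55,"yaw": 0},
    {"tx": 2,"ty": -3,"tz": 55,"yaw": 0},
    {"tx": 2,"ty": -3,"tz": 55,"yaw": 0}
  ]
}}

```text
time: 7.68
eef_pos: [0.5929, 0.2276, 0.2328]
tcp_rot: [0.995, -0.097, 0.001, -0.0]
force: [0.0, 0.1, -4.3]
finger_gap: 0.791
```

```bash
python3 go.py 589.6 227.3 83 -11.2
python3 - <<'E'
from bench import manip; import cv2,numpy as np
a=manip.get_image('scene')['image'][200:380,300:540];b=manip.get_image('wrist')['image']
cv2.imwrite('pics/c2.png',np.hstack([cv2.resize(a,(480,360)),cv2.resize(b,(320,200))[:, :].repeat(1,0) if 0 else cv2.copyMakeBorder(cv2.resize(b,(320,200)),0,160,0,0,0)]))
E
```

```text
t 7.67 grasp [593.1 227.6  85.8] head -11.18 tilt -1.0 F [ 0.    0.07 -4.25] gap mm 69.6
shift [-3.4  1.   2.8] yaw 0.0003
grasp in tray: x 92.2 y -0.9 z 65.8
```

View pics/c2.png

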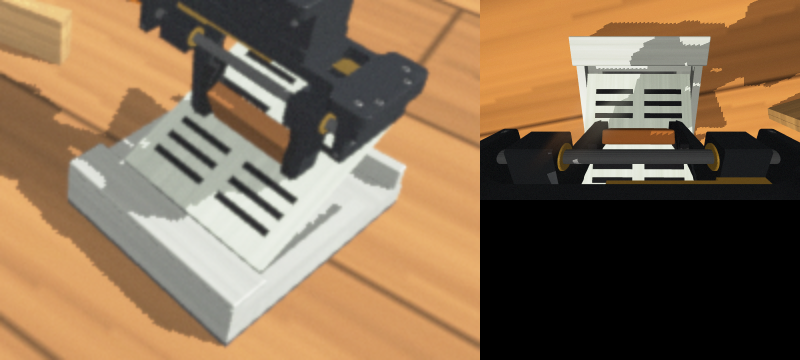

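The grate is centred on the lip (wrist view: lip and grate both centred near column 639) and its low edge is just in front of the lip. I'll lower it a little, then slide it under.

Call:
{"fn": "jog_arm", "kwargs": {
  "commands": [
    {"tx": 0,"ty": 0.5,"tz": 2,"yaw": 0},
    {"tx": 0,"ty": 0.5,"tz": 4,"yaw": 0},
    {"tx": 0,"ty": 0.5,"tz": 4.5,"yaw": 0},
    {"tx": 0,"ty": 0.5,"tz": 4.5,"yaw": 0}
  ]
}}

```text
time: 8.28
eef_pos: [0.5924, 0.2269, 0.2275]
tcp_rot: [0.995, -0.097, -0.0, 0.0]
force: [0.9, -0.5, -4.5]
finger_gap: 0.79
```

```bash
python3 go.py
```

```text
t 8.28 grasp [592.4 226.9  80.5] head -11.18 tilt -1.0 F [ 0.87 -0.46 -4.53] gap mm 69.5
grasp in tray: x 92.8 y -0.1 z 60.5
```

Call:
{"fn": "jog_arm", "kwargs": {
  "commands": [
    {"tx": 4,"ty": 0,"tz": 0,"yaw": 0},
    {"tx": 9,"ty": 0,"tz": 0,"yaw": 0},
    {"tx": 14,"ty": 0,"tz": 0,"yaw": 0},
    {"tx": 19,"ty": 0,"tz": 0,"yaw": 0},
    {"tx": 24,"ty": 0,"tz": 0,"yaw": 0},
    {"tx": 28,"ty": 0,"tz": 0,"yaw": 0},
    {"tx": 30,"ty": 0,"tz": 0,"yaw": 0},
    {"tx": 30,"ty": 0,"tz": 0,"yaw": 0}
  ]
}}

```text
time: 9.28
eef_pos: [0.622, 0.2211, 0.2276]
tcp_rot: [0.995, -0.098, -0.0, -0.0]
force: [-0.5, -0.3, -4.3]
finger_gap: 0.787
```

```bash
python3 go.py; python3 tilt.py
```

```text
t 9.28 grasp [622.  221.1  80.6] head -11.19 tilt -1.0 F [-0.46 -0.29 -4.28] gap mm 69.2
grasp in tray: x 62.6 y -0.1 z 60.6
scene 1560 slope along tool x 1.9 deg, y -3.4 deg, top-plane depth below grasp 37.6 x [13.9 73.1] y [-71.4  74.3]
top 1344 slope along tool x 17.2 deg, y 0.4 deg, top-plane depth below grasp 19.6 x [-78.5  71.1] y [-64.7  73.9]
```

Call:
{"fn": "jog_arm", "kwargs": {
  "commands": [
    {"tx": 2,"ty": 0,"tz": 0.5,"yaw": 0},
    {"tx": 3,"ty": 0,"tz": 1,"yaw": 0},
    {"tx": 0.5,"ty": 0,"tz": 3,"yaw": 0},
    {"tx": -2,"ty": 0,"tz": 5.5,"yaw": 0},
    {"tx": -4.3,"ty": 0,"tz": 8.3,"yaw": 0},
    {"tx": -6.6,"ty": 0,"tz": 11,"yaw": 0},
    {"tx": -6.6,"ty": 0,"tz": 11,"yaw": 0}
  ],
  "force": 30
}}

```text
time: 10.25
eef_pos: [0.6152, 0.2225, 0.2163]
tcp_rot: [0.995, -0.097, -0.0, -0.0]
force: [1.1, 0.4, -1.5]
finger_gap: 0.789
```

```bash
python3 go.py
python3 - <<'E'
from bench import manip; import cv2,numpy as np
a=manip.get_image('scene')['image'][200:380,300:540];b=manip.get_image('wrist')['image']
cv2.imwrite('pics/c3.png',np.hstack([cv2.resize(a,(480,360)),cv2.copyMakeBorder(cv2.resize(b,(320,200)),0,160,0,0,0)]))
E
```

```text
t 10.25 grasp [615.1 222.6  69.3] head -11.18 tilt -1.0 F [ 1.07  0.4  -1.54] gap mm 69.4
grasp in tray: x 69.6 y -0.2 z 49.3
```

View pics/c3.png

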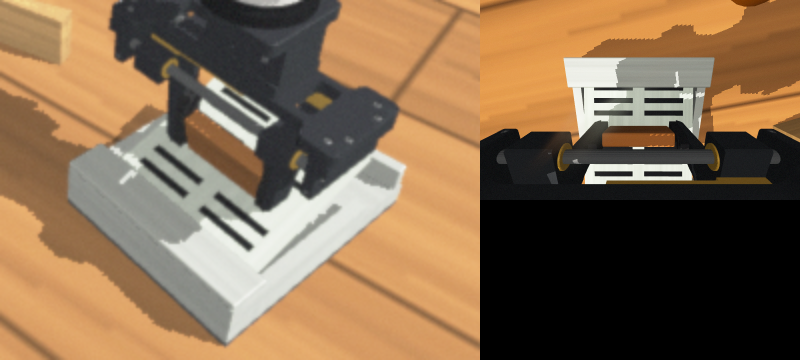

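The low edge is under the lip and half the weight now rests on the ledge, so the grate is pivoting as intended. Continuing to flat.

Call:
{"fn": "jog_arm", "kwargs": {
  "commands": [
    {"tx": -2,"ty": 0,"tz": 3,"yaw": 0},
    {"tx": -3.8,"ty": 0,"tz": 5.6,"yaw": 0},
    {"tx": -5.5,"ty": 0,"tz": 8.7,"yaw": 0},
    {"tx": -7.2,"ty": 0,"tz": 11.8,"yaw": 0},
    {"tx": -8.5,"ty": 0,"tz": 14.5,"yaw": 0},
    {"tx": -9.5,"ty": 0,"tz": 16.5,"yaw": 0},
    {"tx": -9.5,"ty": 0,"tz": 17,"yaw": 0},
    {"tx": -9.5,"ty": 0,"tz": 17,"yaw": 0}
  ]
}}

```text
time: 11.35
eef_pos: [0.606, 0.2242, 0.1996]
tcp_rot: [0.995, -0.097, -0.0, 0.0]
force: [0.4, -0.8, -1.1]
finger_gap: 0.791
```

```bash
python3 go.py
```

```text
t 11.35 grasp [605.9 224.2  52.6] head -11.19 tilt -1.0 F [ 0.43 -0.79 -1.1 ] gap mm 69.6
grasp in tray: x 79.0 y -0.1 z 32.6
```

Call:
{"fn": "jog_arm", "kwargs": {
  "commands": [
    {"tx": -0.5,"ty": 0,"tz": 1,"yaw": 0},
    {"tx": -0.5,"ty": 0,"tz": 1.6,"yaw": 0},
    {"tx": -0.5,"ty": 0,"tz": 2.2,"yaw": 0},
    {"tx": -0.5,"ty": 0,"tz": 2.2,"yaw": 0}
  ]
}}

```text
time: 11.85
eef_pos: [0.6054, 0.2244, 0.1978]
tcp_rot: [0.995, -0.097, -0.0, 0.0]
force: [-2.2, -0.0, 3.2]
finger_gap: 0.793
```

```bash
python3 go.py
```

```text
t 11.85 grasp [605.3 224.3  50.8] head -11.19 tilt -1.0 F [-2.16 -0.01  3.21] gap mm 69.8
grasp in tray: x 79.6 y -0.1 z 30.8
```

Call:
{"fn": "jog_arm", "kwargs": {
  "commands": [
    {"tx": 1,"ty": 0,"tz": -0.3,"yaw": 0},
    {"tx": 2.3,"ty": 0,"tz": -0.3,"yaw": 0},
    {"tx": 2.3,"ty": 0,"tz": -0.3,"yaw": 0}
  ]
}}

```text
time: 12.22
eef_pos: [0.6078, 0.224, 0.1977]
tcp_rot: [0.995, -0.097, -0.0, -0.0]
force: [-3.6, 0.6, 4.4]
finger_gap: 0.794
```

Call:
{"fn": "jog_arm", "kwargs": {
  "commands": [
    {"tx": 0,"ty": 0,"tz": 0,"yaw": 0},
    {"tx": 0,"ty": 0,"tz": 0,"yaw": 0},
    {"tx": 0,"ty": 0,"tz": 0,"yaw": 0},
    {"tx": 0,"ty": 0,"tz": -3,"yaw": 0},
    {"tx": 0,"ty": 0,"tz": -20,"yaw": 0},
    {"tx": 0,"ty": 0,"tz": -50,"yaw": 0},
    {"tx": 0,"ty": 0,"tz": -90,"yaw": 0},
    {"tx": -50,"ty": 40,"tz": -100,"yaw": 0}
  ],
  "claw": 0
}}

```text
time: 13.22
eef_pos: [0.5571, 0.1968, 0.3036]
tcp_rot: [0.995, -0.097, 0.006, -0.002]
force: [-0.4, 0.2, 0.5]
finger_gap: 1.002
```

```bash
cat > look.py <<'E'
from h import *; from bench import manip; import pickle
D={n:manip.get_image(n) for n in('scene','top')};pickle.dump(D,open('d1.pkl','wb'))
u=np.array([-np.cos(np.radians(11.2)),np.sin(np.radians(11.2))]);v=np.array([-u[1],u[0]])
for n in D:
    P=cloud(D[n])*1000;r=P[...,:2]-[683.4,208.8];x=r@u;y=r@v;z=P[...,2]-20;ok=D[n]['depth']>0
    h=[np.median(z[ok&(abs(x-c)<12)&(abs(abs(y)-50)<10)]) for c in(40,110,135)]
    print(n,'plate height at x=40,110,135:',np.round(h,1))
    for yy in(-55,-30,0,30,55):
        m=ok&(abs(y-yy)<4)&(x>140)&(x<180);i=np.argsort(x[m]);print('  y',yy,[(round(a),round(b)) for a,b in zip(x[m][i],z[m][i])][::max(1,m.sum()//22)])
    g=ok&(z>36)&(z<48)&(x>40)&(x<120)&(abs(y)<60);print('  griptop x,y',x[g].mean().round(1),y[g].mean().round(1),g.sum())
E
python3 go.py; python3 look.py
```

```text
t 13.22 grasp [558.8 197.4 156.6] head -11.15 tilt -0.99992 F [-0.39  0.18  0.49] gap mm 88.2
grasp in tray: x 120.0 y 35.4 z 136.6
scene plate height at x=40,110,135: [  6.2 209.1 187.6]
  y -55 [(140, 7), (141, 224), (142, 6), (144, 6), (144, 224), (145, 219), (146, 6), (148, 218), (149, 225), (150, 209), (151, 212), (153, 6), (160, -1), (163, 0), (168, 1), (171, 19), (172, 5), (172, 10), (172, 20), (173, 11), (173, -1), (174, 7), (177, 19), (180, 20)]
  y -30 [(140, 225), (142, 6), (143, 6), (144, 225), (145, 6), (146, 6), (149, 5), (150, 6), (151, 6), (154, 224), (161, 0), (164, 0), (166, 1), (168, -1), (168, 4), (169, 12), (169, 2), (169, 12), (170, 7), (170, 19), (170, 7), (171, 2), (171, 20), (173, 18), (175, 20), (178, 19)]
  y 0 [(140, 267), (141, 264), (141, 271), (142, 4), (143, 271), (145, 5), (146, 7), (147, 272), (148, 272), (150, 7), (151, 7), (152, 271), (159, 0), (163, -2), (165, 0), (165, -1), (165, 13), (165, 3), (166, 17), (166, 15), (167, 20), (167, 3), (171, 20), (173, 21)]
  y 30 [(141, 5), (143, 7), (144, 6), (146, 6), (148, 5), (151, 6), (152, 7), (160, 4), (
[... 741 characters left out ...]
, 495), (159, 495), (160, 496), (162, 494), (163, 495), (165, 494), (167, 493), (169, 493), (172, 491), (176, 489)]
  y 30 [(140, 492), (142, 5), (143, 3), (145, 492), (147, 492), (149, 490), (150, 491), (152, 490), (154, 489), (156, 488), (159, 486), (161, 484), (162, 486), (164, 484), (166, 483), (168, 482), (169, 479), (171, 473), (173, 476), (174, 476), (176, 471), (178, 466), (179, 463)]
  y 55 [(140, 488), (141, 490), (143, 8), (144, 1), (146, 486), (147, 488), (149, 485), (150, 483), (151, 483), (153, 481), (155, 480), (156, 477), (158, 477), (160, 476), (161, 475), (162, 474), (164, 473), (165, 464), (165, 469), (166, 16), (167, 459), (169, -1), (177, -2)]
  griptop x,y 77.4 20.9 102
```

The grate is flat and hooked, free edge at x≈152 (2 mm from home). Next, a precise fit of the wedge's top face.

Run:
```python
from h import *
d=pickle.load(open('d0.pkl','rb'));d1=pickle.load(open('d1.pkl','rb'))
for nm,D in(('s0',d['scene']),('t0',d['top']),('s1',d1['scene']),('t1',d1['top'])):
    P=cloud(D)*1000;X,Y,z=P[...,0],P[...,1],P[...,2]
    q=P[(D['depth']>0)&(X>530)&(X<590)&(Y>-70)&(Y<40)&(z>44)&(z<56)][:,:2]
    if len(q)<40: print(nm,len(q));continue
    c=q.mean(0)
    ax=np.linalg.eigh(np.cov((q-c).T))[1][:,1];ax*=-np.sign(ax[1]);n=np.array([-ax[1],ax[0]])
    t=(q-c)@ax;s=(q-c)@n
    out=[]
    for sg in(1,-1):
        T=np.arange(t.min()+6,t.max()-6,3);E=[(sg*s[abs(t-a)<3]).max()*sg for a in T]
        b,a=np.polyfit(T,E,1);out+=[round(np.degrees(np.arctan(b)),1),round(a,1)]
    print(nm,len(q),'pca head %.1f'%np.degrees(np.arctan2(ax[1],ax[0])),'mean',c.round(1),'t',t.min().round(1),t.max().round(1),'edges +n(far)/-n: ',out,'mid along',(c+ax*(t.min()+t.max())/2).round(1))
```

```text
s0 325 pca head -78.3 mean [554.8 -12. ] t -35.5 45.3 edges +n(far)/-n:  [np.float64(-3.3), np.float64(6.8), np.float64(4.1), np.float64(-9.8)] mid along [555.8 -16.7]
t0 321 pca head -77.9 mean [553.4 -11.7] t -35.1 44.0 edges +n(far)/-n:  [np.float64(-3.6), np.float64(7.4), np.float64(3.6), np.float64(-7.5)] mid along [554.3 -16.1]
s1 332 pca head -78.2 mean [555.1 -12. ] t -36.0 45.7 edges +n(far)/-n:  [np.float64(-4.1), np.float64(7.0), np.float64(3.3), np.float64(-10.1)] mid along [556.1 -16.8]
t1 319 pca head -78.0 mean [553.5 -12. ] t -35.4 43.9 edges +n(far)/-n:  [np.float64(-3.4), np.float64(7.3), np.float64(3.7), np.float64(-7.5)] mid along [554.4 -16.2]
```

```bash
python3 go.py 552.3 -6.4 120 98.4
```

```text
t 13.32 grasp [547.6 193.2 150.8] head -11.2 tilt -0.99999 F [-0.13 -0.52 -0.85] gap mm 88.3
shift [ 43.5 194.8  31.2] yaw -1.9128
grasp in tray: x 130.2 y 41.7 z 130.8
```

Call:
{"fn": "jog_arm", "kwargs": {
  "commands": [
    {"tx": 4,"ty": 20,"tz": 0,"yaw": -0.18},
    {"tx": 9,"ty": 40,"tz": 0,"yaw": -0.36},
    {"tx": 13,"ty": 60,"tz": 0,"yaw": -0.54},
    {"tx": 18,"ty": 80,"tz": 0,"yaw": -0.72},
    {"tx": 22,"ty": 100,"tz": 5,"yaw": -0.9},
    {"tx": 27,"ty": 120,"tz": 10,"yaw": -1.08},
    {"tx": 31,"ty": 140,"tz": 15,"yaw": -1.26},
    {"tx": 36,"ty": 160,"tz": 20,"yaw": -1.44},
    {"tx": 40,"ty": 178,"tz": 25,"yaw": -1.62},
    {"tx": 43,"ty": 190,"tz": 30,"yaw": -1.8}
  ]
}}

```text
time: 14.58
eef_pos: [0.559, -0.0001, 0.2684]
tcp_rot: [0.693, 0.721, 0.001, 0.001]
force: [-0.2, -0.1, 0.4]
finger_gap: 1.0
```

```bash
python3 go.py 552.3 -6.4 90 98.4
```

```text
t 14.57 grasp [ 5.593e+02 -1.000e-01  1.214e+02] head 92.25 tilt -1.0 F [-0.19 -0.11  0.4 ] gap mm 88.0
shift [-6.  -7.3 31.4] yaw -0.1073
grasp in tray: x 81.2 y 229.1 z 101.4
```

Call:
{"fn": "jog_arm", "kwargs": {
  "commands": [
    {"tx": -6,"ty": -6.5,"tz": 15,"yaw": -0.107},
    {"tx": -6,"ty": -6.5,"tz": 31,"yaw": -0.107},
    {"tx": -6,"ty": -6.5,"tz": 31,"yaw": -0.107},
    {"tx": -6,"ty": -6.5,"tz": 31,"yaw": -0.107}
  ]
}}

```text
time: 15.08
eef_pos: [0.5526, -0.0052, 0.2367]
tcp_rot: [0.656, 0.755, 0.0, 0.0]
force: [1.0, -0.3, 0.2]
finger_gap: 1.004
```

```bash
python3 go.py 552.3 -6.4 43 98.4
```

```text
t 15.07 grasp [552.6  -5.2  89.7] head 98.05 tilt -1.0 F [ 1.01 -0.27  0.21] gap mm 88.4
shift [-1.1 -0.5 46.7] yaw -0.0062
grasp in tray: x 86.7 y 235.3 z 69.7
```

Call:
{"fn": "jog_arm", "kwargs": {
  "commands": [
    {"tx": -1,"ty": -0.5,"tz": 20,"yaw": -0.005},
    {"tx": -1,"ty": -0.5,"tz": 36,"yaw": -0.005},
    {"tx": -1,"ty": -0.5,"tz": 44,"yaw": -0.005},
    {"tx": -1,"ty": -0.5,"tz": 46.5,"yaw": -0.005},
    {"tx": -1,"ty": -0.5,"tz": 46.5,"yaw": -0.005},
    {"tx": -1,"ty": -0.5,"tz": 46.5,"yaw": -0.005}
  ]
}}

```text
time: 15.82
eef_pos: [0.5522, -0.0066, 0.1904]
tcp_rot: [0.654, 0.757, 0.0, 0.0]
force: [0.6, -1.3, -0.5]
finger_gap: 1.0
```

```bash
python3 go.py 552.3 -6.4 43 98.4
```

```text
t 15.82 grasp [552.3  -6.6  43.4] head 98.36 tilt -1.0 F [ 0.58 -1.32 -0.53] gap mm 88.0
shift [ 0.2 -0.   0.4] yaw -0.0007
grasp in tray: x 86.7 y 236.8 z 23.4
```

Good alignment; closing, then a small lift.

Call:
{"fn": "jog_arm", "kwargs": {
  "commands": [
    {"tx": 0,"ty": 0,"tz": 0,"yaw": 0},
    {"tx": 0,"ty": 0,"tz": 0,"yaw": 0},
    {"tx": 0,"ty": 0,"tz": 0,"yaw": 0},
    {"tx": 0,"ty": 0,"tz": 0,"yaw": 0},
    {"tx": 0,"ty": 0,"tz": 0,"yaw": 0},
    {"tx": 0,"ty": 0,"tz": 0,"yaw": 0},
    {"tx": 0,"ty": 0,"tz": 0,"yaw": 0},
    {"tx": 0,"ty": 0,"tz": 0,"yaw": 0}
  ],
  "claw": 1,
  "force": 35
}}

```text
time: 16.82
eef_pos: [0.5518, -0.0066, 0.1899]
tcp_rot: [0.654, 0.757, 0.0, 0.0]
force: [0.6, 0.4, -0.5]
finger_gap: 0.188
```

Call:
{"fn": "jog_arm", "kwargs": {
  "commands": [
    {"tx": 0,"ty": 0,"tz": -10,"yaw": 0},
    {"tx": 0,"ty": 0,"tz": -30,"yaw": 0},
    {"tx": 0,"ty": 0,"tz": -50,"yaw": 0},
    {"tx": 0,"ty": 0,"tz": -60,"yaw": 0},
    {"tx": 0,"ty": 0,"tz": -60,"yaw": 0}
  ]
}}

```text
time: 17.45
eef_pos: [0.5522, -0.0066, 0.251]
tcp_rot: [0.654, 0.757, 0.001, 0.001]
force: [-0.4, 0.4, -0.8]
finger_gap: 0.191
```

```bash
cat > wedge.py <<'E'
# wedge in tool axes, from sides of its lower part / top ends
from h import *; from bench import manip
s=manip.read_state();M=R.from_quat(s['tcp_rot']).as_matrix();p=s['eef_pos']*1000+147*M[:,2]
for n in('scene','top'):
    D=manip.get_image(n);l=(cloud(D)*1000-p)@M
    hsv=cv2.cvtColor(D['image'],cv2.COLOR_BGR2HSV)
    m=(D['depth']>0)&(abs(l[...,0])<75)&(abs(l[...,1])<18)&(l[...,2]>-12)&(l[...,2]<46)&(hsv[...,1]>60)
    q=l[m];print(n,len(q),'x %.1f..%.1f'%tuple(np.percentile(q[:,0],[.5,99.5])),'top z',np.percentile(q[:,2],[1,99]).round(1))
    for nm,t in(('far-side(+y)',1),('near(-y)',-1)):
        T=np.arange(-30,46,3.);e=[];
        for a in T:
            w=q[abs(q[:,0]-a)<2]
            e.append(np.percentile(t*w[:,1],97)*t if len(w)>5 else np.nan)
        e=np.array(e);k=~np.isnan(e)
        if k.sum()>6: b,a=np.polyfit(T[k],e[k],1);print('  ',nm,'angle %.1f deg, at0 %.1f'%(np.degrees(np.arctan(b)),a),k.sum())
    cv2.imwrite(f'pics/w_{n}_{int(s["time"]*100)}.png',D['image'])
E
python3 go.py; python3 wedge.py
```

```text
t 17.45 grasp [552.6  -6.7 104. ] head 98.37 tilt -1.0 F [-0.38  0.42 -0.76] gap mm 16.8
grasp in tray: x 86.5 y 236.8 z 84.0
scene 758 x -50.1..30.2 top z [-8.3 42.4]
   far-side(+y) angle 1.0 deg, at0 10.6 21
   near(-y) angle -19.6 deg, at0 -1.4 21Traceback (most recent call last):
  File "wedge.py", line 8, in <module>
    q=l[m];print(n,len(q),'x %.1f..%.1f'%tuple(np.percentile(q[:,0],[.5,99.5])),'top z',np.percentile(q[:,2],[1,99]).round(1))
                                               ~~~~~~~~~~~~~^^^^^^^^^^^^^^^^^^
    return _quantile_unchecked(
        a, q, axis, out, overwrite_input, method, keepdims, weights)
    return _ureduce(a,
                    func=_quantile_ureduce_func,
    ...<5 lines>...
                    overwrite_input=overwrite_input,
                    method=method)
    r = func(a, **kwargs)
    result = _quantile(arr,
                       quantiles=q,
    ...<2 lines>...
                       out=out,
                       weights=wgt)
    slices_having_nans = np.isnan(arr[-1, ...])
                                  ~~~^^^^^^^^^
IndexError: index -1 is out of bounds for axis 0 with size 0
```

```bash
python3 go.py 538.2 314.0 125 78.8
```

```text
t 17.55 grasp [551.4  -6.6 102.5] head 98.36 tilt -1.0 F [ 0.45  0.65 -0.84] gap mm 16.7
shift [319.1  33.6 -22.5] yaw 0.3414
grasp in tray: x 87.7 y 236.9 z 82.5
```

Call:
{"fn": "jog_arm", "kwargs": {
  "commands": [
    {"tx": 10,"ty": 1,"tz": -10,"yaw": 0.01},
    {"tx": 35,"ty": 4,"tz": -22,"yaw": 0.04},
    {"tx": 75,"ty": 8,"tz": -22,"yaw": 0.08},
    {"tx": 115,"ty": 12,"tz": -22,"yaw": 0.12},
    {"tx": 155,"ty": 16,"tz": -22,"yaw": 0.17},
    {"tx": 195,"ty": 20,"tz": -22,"yaw": 0.21},
    {"tx": 235,"ty": 25,"tz": -22,"yaw": 0.25},
    {"tx": 275,"ty": 29,"tz": -22,"yaw": 0.29},
    {"tx": 305,"ty": 32,"tz": -22,"yaw": 0.33},
    {"tx": 319,"ty": 33.6,"tz": -22,"yaw": 0.341}
  ]
}}

```text
time: 18.8
eef_pos: [0.538, 0.3158, 0.2718]
tcp_rot: [0.772, 0.636, -0.0, -0.0]
force: [0.3, 0.2, -0.6]
finger_gap: 0.189
```

Call:
{"fn": "jog_arm", "kwargs": {
  "commands": [
    {"tx": 0,"ty": 0,"tz": 0,"yaw": 0},
    {"tx": 0,"ty": 0,"tz": 0,"yaw": 0}
  ]
}}

```text
time: 19.05
eef_pos: [0.5386, 0.3131, 0.2716]
tcp_rot: [0.773, 0.635, -0.0, 0.0]
force: [-0.8, 0.5, -0.8]
finger_gap: 0.184
```

```bash
python3 go.py 538.2 314.0 63 78.8
python3 - <<'E'
from bench import manip; import cv2,numpy as np
a=manip.get_image('scene')['image'][140:380,340:640];b=manip.get_image('wrist')['image']
cv2.imwrite('pics/c4.png',np.hstack([cv2.resize(a,(400,320)),cv2.copyMakeBorder(cv2.resize(b,(400,250)),0,70,0,0,0)]))
E
```

```text
t 19.05 grasp [538.5 313.  124.6] head 78.82 tilt -1.0 F [-0.76  0.49 -0.76] gap mm 16.2
shift [ 1.  -0.5 61.6] yaw 0.0003
grasp in tray: x 162.4 y -74.0 z 104.6
```

View pics/c4.png

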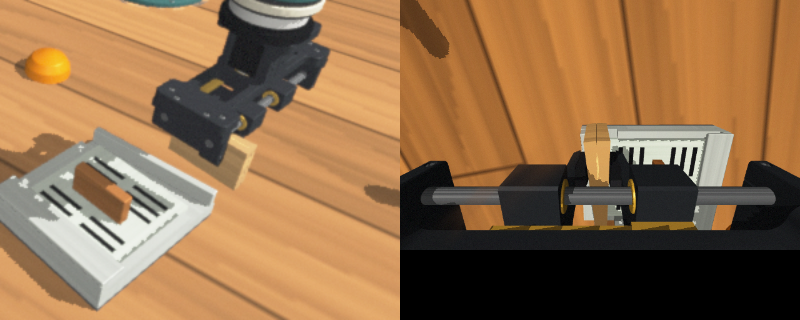

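The picture shows the grate flat in the tray and the wedge held upright above the wide end of the slot, thin end forwards. Lowering it.

Call:
{"fn": "jog_arm", "kwargs": {
  "commands": [
    {"tx": 1,"ty": -0.5,"tz": 15,"yaw": 0},
    {"tx": 1,"ty": -0.5,"tz": 30,"yaw": 0},
    {"tx": 1,"ty": -0.5,"tz": 42,"yaw": 0},
    {"tx": 1,"ty": -0.5,"tz": 51,"yaw": 0},
    {"tx": 1,"ty": -0.5,"tz": 57,"yaw": 0},
    {"tx": 1,"ty": -0.5,"tz": 59.5,"yaw": 0},
    {"tx": 1,"ty": -0.5,"tz": 60,"yaw": 0},
    {"tx": 1,"ty": -0.5,"tz": 60,"yaw": 0}
  ]
}}

```text
time: 20.15
eef_pos: [0.5385, 0.3151, 0.2124]
tcp_rot: [0.773, 0.635, 0.0, 0.0]
force: [-0.3, 0.1, -1.0]
finger_gap: 0.188
```

```bash
python3 go.py 538.2 314.0 63 78.8
```

```text
t 20.15 grasp [538.7 315.2  65.4] head 78.83 tilt -1.0 F [-0.32  0.12 -1.05] gap mm 16.6
shift [-1.2 -0.2  2.4] yaw 0.0006
grasp in tray: x 162.6 y -76.2 z 45.4
```

Call:
{"fn": "jog_arm", "kwargs": {
  "commands": [
    {"tx": -1,"ty": 0,"tz": 1,"yaw": 0},
    {"tx": -1,"ty": 0,"tz": 2,"yaw": 0},
    {"tx": -1,"ty": 0,"tz": 2.5,"yaw": 0},
    {"tx": -1,"ty": 0,"tz": 2.5,"yaw": 0}
  ]
}}

```text
time: 20.65
eef_pos: [0.5382, 0.3141, 0.2098]
tcp_rot: [0.773, 0.635, 0.0, 0.0]
force: [-0.8, -0.1, 2.6]
finger_gap: 0.192
```

```bash
python3 go.py 538.2 314.0 63 78.8
```

```text
t 20.65 grasp [538.3 314.1  62.8] head 78.83 tilt -1.0 F [-0.83 -0.12  2.64] gap mm 16.9
shift [-0.1 -0.1 -0.2] yaw 0.0005
grasp in tray: x 162.8 y -75.1 z 42.8
```

Call:
{"fn": "jog_arm", "kwargs": {
  "commands": [
    {"tx": -5,"ty": 0.2,"tz": -0.2,"yaw": 0},
    {"tx": -12,"ty": 0.5,"tz": -0.2,"yaw": 0},
    {"tx": -19,"ty": 0.8,"tz": -0.2,"yaw": 0},
    {"tx": -26,"ty": 1.1,"tz": -0.2,"yaw": 0},
    {"tx": -32,"ty": 1.3,"tz": -0.2,"yaw": 0},
    {"tx": -35,"ty": 1.4,"tz": -0.2,"yaw": 0},
    {"tx": -35,"ty": 1.4,"tz": -0.2,"yaw": 0}
  ]
}}

```text
time: 21.52
eef_pos: [0.5326, 0.2791, 0.2098]
tcp_rot: [0.773, 0.635, -0.0, 0.0]
force: [-2.1, 2.1, 6.3]
finger_gap: 0.19
```

```bash
python3 go.py
```

```text
t 21.52 grasp [532.6 279.1  62.8] head 78.82 tilt -1.0 F [-2.15  2.11  6.28] gap mm 16.8
grasp in tray: x 161.6 y -39.7 z 42.8
```

Call:
{"fn": "jog_arm", "kwargs": {
  "commands": [
    {"tx": -3,"ty": 0.3,"tz": -0.4,"yaw": 0},
    {"tx": -7,"ty": 0.6,"tz": -0.4,"yaw": 0},
    {"tx": -10,"ty": 0.9,"tz": -0.4,"yaw": 0},
    {"tx": -12,"ty": 1.1,"tz": -0.4,"yaw": 0},
    {"tx": -12,"ty": 1.1,"tz": -0.4,"yaw": 0}
  ]
}}

```text
time: 22.15
eef_pos: [0.5314, 0.267, 0.2099]
tcp_rot: [0.773, 0.635, -0.0, 0.0]
force: [-2.8, 1.5, 3.9]
finger_gap: 0.187
```

```bash
python3 go.py
```

```text
t 22.15 grasp [531.3 267.   62.9] head 78.82 tilt -1.0 F [-2.8   1.47  3.9 ] gap mm 16.5
grasp in tray: x 160.5 y -27.5 z 42.9
```

Call:
{"fn": "jog_arm", "kwargs": {
  "commands": [
    {"tx": -2,"ty": 0.25,"tz": -0.2,"yaw": 0},
    {"tx": -4,"ty": 0.5,"tz": -0.2,"yaw": 0},
    {"tx": -6,"ty": 0.75,"tz": -0.2,"yaw": 0},
    {"tx": -8,"ty": 1,"tz": -0.2,"yaw": 0},
    {"tx": -8,"ty": 1,"tz": -0.2,"yaw": 0}
  ]
}}

```text
time: 22.78
eef_pos: [0.5307, 0.2589, 0.2099]
tcp_rot: [0.773, 0.635, -0.0, 0.0]
force: [-1.7, 1.0, 1.1]
finger_gap: 0.184
```

```bash
python3 go.py
```

```text
t 22.77 grasp [530.6 258.8  62.9] head 78.82 tilt -1.0 F [-1.7   0.99  1.12] gap mm 16.2
grasp in tray: x 159.6 y -19.4 z 42.9
```

Call:
{"fn": "jog_arm", "kwargs": {
  "commands": [
    {"tx": -1.5,"ty": 0.2,"tz": 0,"yaw": 0},
    {"tx": -3,"ty": 0.4,"tz": 0,"yaw": 0},
    {"tx": -4.5,"ty": 0.55,"tz": 0,"yaw": 0},
    {"tx": -6,"ty": 0.75,"tz": 0,"yaw": 0},
    {"tx": -6,"ty": 0.75,"tz": 0,"yaw": 0}
  ]
}}

```text
time: 23.4
eef_pos: [0.5301, 0.2534, 0.21]
tcp_rot: [0.773, 0.635, -0.0, -0.0]
force: [-3.1, 3.1, -0.9]
finger_gap: 0.189
```

```bash
python3 go.py
```

```text
t 23.4 grasp [530.  253.4  63. ] head 78.82 tilt -1.0 F [-3.07  3.1  -0.88] gap mm 16.6
grasp in tray: x 159.1 y -14.0 z 43.0
```

Call:
{"fn": "jog_arm", "kwargs": {
  "commands": [
    {"tx": -1,"ty": 0.1,"tz": 0,"yaw": 0},
    {"tx": -2,"ty": 0.25,"tz": 0,"yaw": 0},
    {"tx": -3,"ty": 0.4,"tz": 0,"yaw": 0},
    {"tx": -3,"ty": 0.4,"tz": 0,"yaw": 0}
  ]
}}

```text
time: 23.9
eef_pos: [0.5298, 0.2509, 0.2101]
tcp_rot: [0.773, 0.635, -0.0, -0.001]
force: [-5.1, 6.5, -0.0]
finger_gap: 0.187
```

```bash
python3 go.py; python3 look.py | grep -v " y "
```

```text
t 23.9 grasp [529.7 251.   63.1] head 78.83 tilt -1.0 F [-5.08  6.51 -0.05] gap mm 16.5
grasp in tray: x 159.0 y -11.6 z 43.1
scene plate height at x=40,110,135: [  6.1   6.3 322.6]
  griptop x,y 73.1 -1.0 456
top plate height at x=40,110,135: [  5.1   5.6 381.9]
  griptop x,y 75.7 21.8 107
```

Call:
{"fn": "jog_arm", "kwargs": {
  "commands": [
    {"tx": -1,"ty": 0.1,"tz": 0,"yaw": 0},
    {"tx": -2,"ty": 0.2,"tz": 0,"yaw": 0},
    {"tx": -2,"ty": 0.2,"tz": 0,"yaw": 0},
    {"tx": -2,"ty": 0.2,"tz": 0,"yaw": 0}
  ]
}}

```text
time: 24.5
eef_pos: [0.5296, 0.2493, 0.2102]
tcp_rot: [0.773, 0.635, 0.0, -0.001]
force: [-5.3, 7.3, 1.1]
finger_gap: 0.189
```

```bash
python3 go.py
```

```text
t 24.5 grasp [529.4 249.6  63.2] head 78.83 tilt -1.0 F [-5.3   7.29  1.06] gap mm 16.6
grasp in tray: x 159.0 y -10.1 z 43.2
```

Call:
{"fn": "jog_arm", "kwargs": {
  "commands": [
    {"tx": -1.5,"ty": 0.1,"tz": 0,"yaw": 0},
    {"tx": -3,"ty": 0.2,"tz": 0,"yaw": 0},
    {"tx": -3,"ty": 0.2,"tz": 0,"yaw": 0},
    {"tx": -3,"ty": 0.2,"tz": 0,"yaw": 0}
  ]
}}

```text
time: 25.0
eef_pos: [0.5293, 0.2477, 0.2105]
tcp_rot: [0.773, 0.635, 0.002, -0.002]
force: [-5.3, 13.8, 0.2]
finger_gap: 0.187
```

```bash
python3 go.py
python3 - <<'E'
from h import *; from bench import manip
D=manip.get_image('scene');P=cloud(D)*1000
u=np.array([-np.cos(np.radians(11.2)),np.sin(np.radians(11.2))]);v=np.array([-u[1],u[0]])
r=P[...,:2]-[683.4,208.8];x=r@u;y=r@v;z=P[...,2]-20
hsv=cv2.cvtColor(D['image'],cv2.COLOR_BGR2HSV)
w=(abs(x-158)<18)&(z>24)&(z<52)&(abs(y)<80)&(hsv[...,1]>60);print('wedge y',np.percentile(y[w],[.5,2,98,99.5]).round(1),w.sum())
g=(z>36)&(z<48)&(x>40)&(x<110)&(abs(y)<60)&(hsv[...,1]>60);print('grip',x[g].mean().round(1),g.sum())
cv2.imwrite('pics/c5.png',cv2.resize(D['image'][150:370,300:540],(600,550)))
E
```

```text
t 25.0 grasp [529.3 248.4  63.5] head 78.8 tilt -0.99999 F [-5.32 13.83  0.17] gap mm 16.5
grasp in tray: x 158.9 y -8.9 z 43.5
wedge y [-38.9 -38.7 -15.6 -13.3] 389
grip 73.1 460
```

View pics/c5.png

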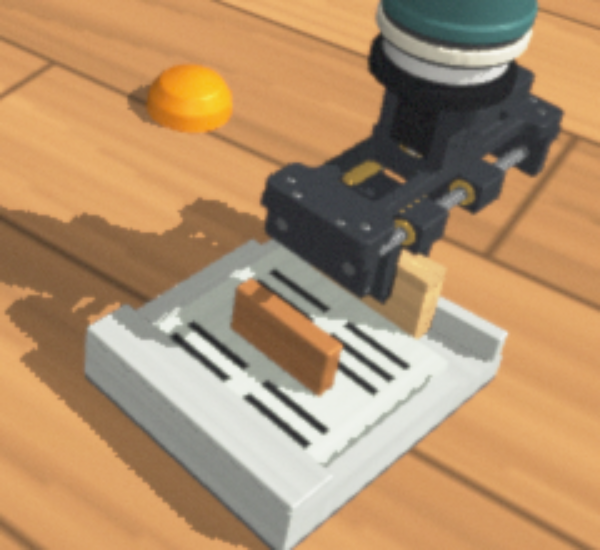

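The wedge stands in the slot, its back end at y≈-39 (nominal -40). The drive force rose sharply to about 12.5 N and the grate no longer moves, so it is tight. Releasing and withdrawing upward.

Call:
{"fn": "jog_arm", "kwargs": {
  "commands": [
    {"tx": 0,"ty": 0,"tz": 0,"yaw": 0},
    {"tx": 0,"ty": 0,"tz": 0,"yaw": 0},
    {"tx": 0,"ty": 0,"tz": 0,"yaw": 0},
    {"tx": 0,"ty": 0,"tz": 0,"yaw": 0},
    {"tx": 0,"ty": 0,"tz": -5,"yaw": 0},
    {"tx": 0,"ty": 0,"tz": -25,"yaw": 0},
    {"tx": 0,"ty": 0,"tz": -60,"yaw": 0},
    {"tx": 30,"ty": -40,"tz": -100,"yaw": 0},
    {"tx": 60,"ty": -90,"tz": -120,"yaw": 0},
    {"tx": 100,"ty": -130,"tz": -120,"yaw": 0}
  ],
  "claw": 0
}}

```text
time: 26.3
eef_pos: [0.4211, 0.3699, 0.335]
tcp_rot: [0.773, 0.634, 0.004, 0.0]
force: [0.3, -0.3, -0.7]
finger_gap: 0.998
```

```bash
python3 go.py
python3 - <<'E'
from h import *; from bench import manip
u=np.array([-np.cos(np.radians(11.2)),np.sin(np.radians(11.2))]);v=np.array([-u[1],u[0]])
for n in('scene','top'):
    D=manip.get_image(n);P=cloud(D)*1000
    r=P[...,:2]-[683.4,208.8];x=r@u;y=r@v;z=P[...,2]-20
    hsv=cv2.cvtColor(D['image'],cv2.COLOR_BGR2HSV)
    w=(abs(x-158)<18)&(z>26)&(z<54)&(abs(y)<80)&(hsv[...,1]>50);print(n,'wedge y',np.percentile(y[w],[.5,99.5]).round(1),'x top',np.percentile(x[w&(z>46)],[1,99]).round(1),'top z',np.percentile(z[w],98).round(1),w.sum())
    g=(z>38)&(z<46)&(x>40)&(x<110)&(abs(y)<50)&(hsv[...,1]>50);print('  grip',x[g].mean().round(1),y[g].mean().round(1))
    print('  plate z',[np.median(z[(abs(x-c)<10)&(abs(abs(y)-50)<10)]).round(1) for c in(40,60,110,135)])
    for nm,a in(('orange',(340,470,-40,60)),('jar',(700,800,0,90)),('tumbler',(700,800,-110,-10))):
        q=P[(P[...,0]>a[0])&(P[...,0]<a[1])&(P[...,1]>a[2])&(P[...,1]<a[3])&(P[...,2]>12)&(P[...,2]<130)];print('  ',nm,rect(q/1000)[0])
    cv2.imwrite(f'pics/end_{n}.png',D['image'])
a=cv2.imread('pics/end_scene.png')[180:370,320:530];b=cv2.imread('pics/end_top.png')[135:265,160:290]
cv2.imwrite('pics/c6.png',np.hstack([cv2.resize(a,(440,400)),cv2.resize(b,(360,400))]))
E
```

```text
t 26.3 grasp [421.9 370.5 188. ] head 78.77 tilt -0.99997 F [ 0.25 -0.25 -0.71] gap mm 87.8
grasp in tray: x 287.9 y -107.9 z 168.0
scene wedge y [-38.8  40.9] x top [148.4 168.7] top z 52.0 1006
  grip 73.6 -0.8
  plate z [np.float64(6.3), np.float64(6.2), np.float64(6.1), np.float64(6.1)]
   orange [401.7  17.2]
   jar [760.1  59.9]
   tumbler [755.1 -47.4]
top wedge y [-39.1  40.6] x top [149.6 167.4] top z 52.8 349
  grip 75.2 1.9
  plate z [np.float64(5.2), np.float64(5.3), np.float64(5.2), np.float64(4.7)]
   orange [397.5  16.3]
   jar [757.   58.6]
   tumbler [755.1 -46.7]
```

View pics/c6.png

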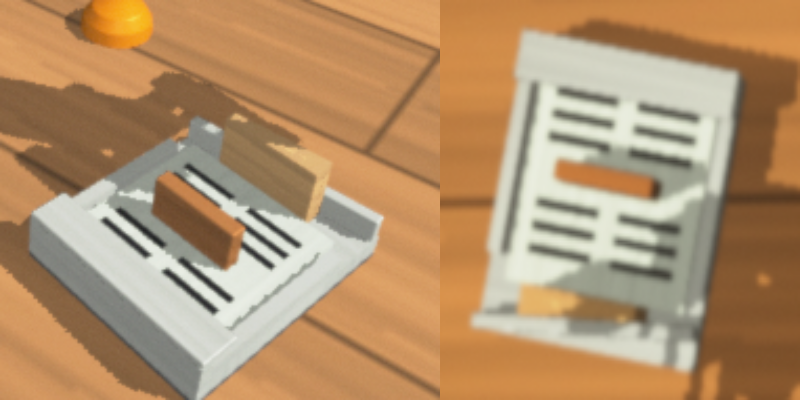

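Run:
```python
from h import *; from bench import manip
d0=pickle.load(open('d0.pkl','rb'))
u=np.array([-np.cos(np.radians(11.2)),np.sin(np.radians(11.2))]);v=np.array([-u[1],u[0]])
D=manip.get_image('top');P=cloud(D)*1000;r=P[...,:2]-[683.4,208.8];x=r@u;y=r@v
for a,b in((-36,-12),(-12,12),(12,36)):
    z=P[...,2][(abs(x-157.2+.06*y)<5)&(y>a)&(y<b)]-20;print('now',(a,b),np.median(z).round(2),len(z))
P=cloud(d0['top'])*1000;c=np.radians(-78);ax=np.array([np.cos(c),np.sin(c)]);n=np.array([-ax[1],ax[0]]);r=P[...,:2]-[554.4,-16.2];t=r@ax;s=r@n
for a,b in((-36,-12),(-12,12),(12,36)):
    z=P[...,2][(abs(s)<5)&(t>a)&(t<b)];print('start',(a,b),np.median(z).round(2))
```

```text
now (-36, -12) 50.24 66
now (-12, 12) 49.23 69
now (12, 36) 49.43 66
start (-36, -12) 49.18
start (-12, 12) 48.5
start (12, 36) 49.12
```

```bash
python3 -c "
from bench import manip
print(manip.job_done())"
```

```text
the job is handed in; nothing more can be done
None
```

The grate is refitted flat in the drip tray with its low edge under the lip, and the wedge is driven tight behind it. I handed the job in at about 26 s. The arm was clear and touching nothing, and no force reading I saw went above about 15 N.

**Grip:** this interface cannot tilt the tool, so I pinched the wooden grip by its two ends, not across its thickness as described. That kept the grate's 25° slope, so I could slide the low edge under the lip. I then lowered the grate along an arc, still gripped, until it lay flat.

**Wedge:** I lowered it into the wide end of the slot and drove it along, thin end first, until the drive force rose to about 12.5 N and the grate stopped moving.

**Last checks:**
- **Grate:** the plate is level; the side camera puts its top 6.1–6.3 mm above the ledge and the top camera 4.7–5.3 mm. The grip is at x ≈ 73.6 mm by the side camera and 75.2 mm by the top camera, against 75 mm when home, which is within calibration error.
- **Wedge:** it stands from y ≈ -39 to +41 mm, about 1 mm past its nominal home position. Its top read 0.3–1.1 mm higher than at the start, which is about the measuring error, but I can't rule out that it sits slightly raised.
- **Tumbler, jar and half orange:** they are where they started, within 1 mm.

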